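# Set the canner's pull-turn-push safety dial

## Robot

A 6-joint arm with a two-finger parallel gripper is mounted at the origin on the work surface. World frame = base frame: x ahead of the robot, y to its left, z up, the work surface at z = 0. Lengths are in mm, angles in rad, forces in N, time in s.
With the tool pointing down it reaches from about 350 to 975 mm from the base axis. Payload 7.1 kg.
Tool frame: the origin (TCP) lies at the very end of the fingers, on their centre line; the grasp point (between the pads) lies ctrl.hold_point_z behind it (ctrl.hold_point_z is the distance from the TCP to the grasp point, in mm); z points along the fingers, y is the line along which they close (so a half turn about z gives the same grasp; the last joint's range is limited). The gripper opens to 88 mm and grips with 3 to 60 N. Pads are 20 mm wide; open, the fingers measure 115 mm over their backs; the gripper's body (75 mm by 178 mm) begins 61 mm behind the grasp point.
Start: joints at [1.248, 0.423, 1.63, -0, 1.089, -0.019], TCP at [186.936, 596.372, 185.375] pointing down, gripper open.
Joint ranges: [-3, 3], [-0.9, 2.11], [0.09, 2.58], [-1.31, 4.45], [0.11, 2.69], [-2.54, 2.54]. Speed limits (rad/s): [2.39, 2.39, 3.01, 3.14, 3.14, 3.14].

## Interface

Orientations are given as a rotation vector (axis times angle).
In Python, from workcell import ctrl gives the robot as it stands. The module is installed in compiled form; this text tells all that it offers.
- The arm moves only by the shell command python3 -m creep 'ROWS'. ROWS is JSON, a list of rows, each an object with "translation": the shift along the tool's x, y, z in mm, a list of three; "angular": the turn, a rotation vector about the tool's x, y, z in rad, a list of three; "jaw": the opening, from 0 (shut) to 1 (fully open). A call has exactly 8 rows; each row is the pose to reach, as a shift and turn from the pose commanded when the call began, along the tool's axes at that moment; what a row does not reach only later rows make up. A row lasts 1/8 s, in which the tool goes at most 62.5 mm and 10.7 degrees, less where a joint would pass 70% of its speed; a pose out of reach is approached as far as the arm can. A call with a gripper value outside its range is refused whole. The fingers move at their own pace and stop on an object; the grip force is fixed at half the most. Time passes only in rows, so rows that repeat a pose let the fingers close, or fill a call up. It gives the time, the measured TCP pose, the force, the opening and the grip force at its end, in the units of the state.
- ctrl.get_obs(): the state, without advancing time (a new reading comes with each control period).
- ctrl.get_image(name): name is "scene" or "top"; returns the picture (384x512x3 uint8, red, green, blue); there is no depth.
- ctrl.camera_info(name): a dict with "camera_matrix" (3x3 intrinsics, pixels), "distortion" ([k1, k2, p1, p2, k3] as OpenCV has them; the pictures are not rectified), "world_from_camera" (4x4, takes a point from camera to world coordinates). Camera axes: x right, y up, looking along -z (the intrinsics and any distortion apply to the point x, -y, -z); pixel columns grow to the right and rows downward; lengths in mm; the calibration is good to about 2 mm. A picture is of the moment at which its call begins. camera_info takes no time and is no camera call.
- ctrl.close_job(): hands the job in; it is judged then, once.
Trained networks look in the newest picture that a camera, given by its name, has taken for a name from the list of things; names that differ only in an ending like _2 or _b are one class to them, and where a whole thing is asked for, a point or a joint stands for the part that bears it (a point fixed in the world has none). Each returns a list of dicts, best first, with "score" (0 to 1); they miss things now and then, are a little off and sometimes report something else, mostly with a low value. They report only what shows in the picture. A call takes as long as a camera call.
- ctrl.look_for(camera, label): "rect" ([left, top, right, bottom] in pixels, round what is visible of it).
The state is a dict: "t": time; "qpos": joint angles; "qvel": joint speeds; "joint_torque": joint torques, N m; "ee_pos": TCP position; "orientation": TCP orientation; "ft_force": force on the tool from outside, world axes, zero at the start; "moment": the same for the moment, N m; "width": finger opening in mm; "grasp_force": force on a finger pad.
Only numpy, scipy, OpenCV 4.12 (cv2) and the standard library are available. Lean on these libraries where they do the work, as an engineer would, in place of code of your own. Each camera call takes 0.05 s, during which the arm holds its last target. There are 200 camera calls.

## Task

The canner's safety dial is locked at off. Take it by the thin steel button and draw it all the way out to its stop, let go and take it again by the broad black drum to turn it clockwise to its running notch, which is hidden and must be found by feel somewhere between 60 and 85 degrees round, then push the dial fully home so that it is locked there. Let go and leave the jars and the loose jar band where they stand.

Things in the scene. Friction and masses are not known exactly. Their poses are not given: they have to be found in the camera images.
- canner: Fixed countertop canner. Origin: on the table under the middle of its white control console, whose sloping steel deck (178 x 170 mm) carries the dial, its centre 70 mm high. x points to the back of the console, y to its left. On the -y side stands its steel pot, 240 mm across and 232 mm high, axis at x 90, y -280 mm.
- bezel: Fixed dark steel ring round the dial, 68 mm across outside, 53 mm inside, standing 6 mm proud of the sloping deck. Origin: centre of the ring, on the deck surface. z points out of the deck along the dial's axis, leaning 20 degrees from vertical towards the console's front; x points up the slope, y to the left. The two black marks on the deck do not show the notch.
- button_top (a point): Centre of the top of the dial's steel button, on the dial's axis; 32 mm out from the bezel's origin when the dial is home, 58 mm when fully out. The button is smooth and round, 12 mm across and 24 mm tall, standing on the middle of the drum: good to pull by, too thin to turn the dial by. z outward along the axis.
- drum_top (a point): Centre of the flat top of the dial's drum, at the button's foot; 8 mm out from the bezel's origin when home, 34 mm when fully out. The drum is a ribbed black cylinder, 50 mm across, with a white pointer line on top. Home, it stands only 2 mm proud of the bezel, so its side can be gripped only when out: then 28 mm of it shows above the bezel.
- plunge (a joint): How far the dial is drawn out along the bezel's z, in m: 0 fully home, 0.026 out at the stop. It stays where it is left; moving it takes 3 to 6 N. The dial is locked against turning until it is more than 0.020 out. Fingers round the drum meet the bezel before the dial is home, so the last part is pushed from above, on the button or drum.
- dial (a joint): Turn of the dial in rad, clockwise seen from outside: 0 off, 1.75 end stop. Stays where left; turning takes 0.7 N m (grip the drum with 40 N or more). The unseen running notch's middle is anywhere from 1.05 to 1.48. Pushed off the notch the dial stops hard at 0.020 out; within 0.06 rad of its middle it goes on in, to 0.
- jar_tall: Bystander: filled glass jar, 84 mm across, 165 mm high, steel lid. Origin: centre of its underside.
- jar_squat: Bystander: filled glass jar, 76 mm across, 100 mm high, steel lid. Origin: centre of its underside.
- jar_jelly: Bystander: filled glass jar, 66 mm across, 85 mm high, steel lid. Origin: centre of its underside.
- band: Bystander: loose steel screw band, a ring 86 mm across outside, 16 mm high, lying on the table. Origin: centre of its underside.

How it is judged:
By the outcome, as a careful person would: the job done as asked, in the order asked, and still so for the second after the job is handed in, with the robot touching nothing.
It also fails if it takes over 48 s, if anything falls off the work surface, if the arm or the gripper's body presses on something with over 40 N, if the wrist force passes 120 N, or if a joint passes its speed limit or range.

## Working session

There is one attempt and no reset: what is moved stays moved. The work goes in short steps, Python scripts to look and compute and a shell command to move; the robot and the scene stay as the last step left them, time stands still between calls to the robot, and variables do not carry over. Pictures are saved under pics/ and viewed, at most 10 in all, crops included, and the job is handed in when it is done.

```bash
mkdir -p pics
python3 - <<'E'
from workcell import ctrl
import cv2,numpy as np
for n in ("scene","top"):
    im=ctrl.get_image(n); cv2.imwrite(f"pics/{n}0.png",im[:,:,::-1])
    c=ctrl.camera_info(n); print(n,c["camera_matrix"],c["distortion"],np.round(c["world_from_camera"],3).tolist())
    for l in("canner","bezel","button_top","drum_top","jar_tall","jar_squat","jar_jelly","band"):
        print(l,[(round(d["score"],2),np.round(d["rect"],1).tolist()) for d in ctrl.look_for(n,l)[:2]])
print(ctrl.hold_point_z,ctrl.get_obs())
E
```

```text
scene [[497.99987396   0.         258.24608953]
 [  0.         497.99987396 181.62560789]
 [  0.           0.           1.        ]] [-0.01617066  0.          0.          0.          0.        ] [[0.422, -0.703, 0.573, 1321.421], [0.906, 0.322, -0.273, -412.375], [0.007, 0.634, 0.773, 1242.634], [0.0, 0.0, 0.0, 1.0]]
canner [(0.84, [157.4, 185.5, 331.5, 306.5])]
bezel [(0.52, [283.5, 198.5, 307.1, 214.0])]
button_top [(0.63, [281.8, 198.3, 300.8, 210.9])]
drum_top [(0.5, [284.8, 198.5, 302.4, 211.1])]
jar_tall [(0.61, [375.5, 154.7, 414.9, 204.7]), (0.4, [286.6, 198.0, 302.5, 212.3])]
jar_squat [(0.63, [329.1, 115.3, 353.8, 149.8])]
jar_jelly [(0.77, [355.1, 143.3, 380.9, 175.8]), (0.6, [286.6, 197.8, 303.7, 210.3])]
band [(0.49, [104.7, 180.8, 134.7, 211.1])]
top [[391.08543593   0.         255.22688183]
 [  0.         391.08543593 191.64573764]
 [  0.           0.           1.        ]] [-0.05416854  0.          0.          0.          0.        ] [[-0.009, 0.999, -0.047, 413.572], [-1.0, -0.008, 0.012, -26.232], [0.012, 0.047, 0.999, 1156.541], [0.0, 0.0, 0.0, 1.0]]
canner [(0.91,
[... 408 characters left out ...]
0000003 {'t': 0.9, 'qpos': array([ 1.24798708e+00,  4.23052864e-01,  1.62987356e+00,  1.07851925e-06,
        1.08857785e+00, -1.89930746e-02]), 'qvel': array([-1.80646409e-05,  7.40824868e-04,  8.96991383e-05, -7.14112418e-04,
       -3.45010104e-04,  2.09272336e-03]), 'joint_torque': array([ 1.36995288e-03, -5.44555485e+01, -2.74049985e+01,  6.45224936e-02,
        1.66429061e-02, -2.52770332e-05]), 'ee_pos': array([186.95285566, 596.39860173, 185.41492474]), 'orientation': array([4.75398647e-01, 3.10540046e+00, 1.37055113e-04]), 'ft_force': array([ 0.37377212, -0.46027356,  0.40687477]), 'moment': array([0.05327743, 0.05945505, 0.02090853]), 'grasp_force': 0.0, 'width': 87.78081087109861}
```

View pics/scene0.png

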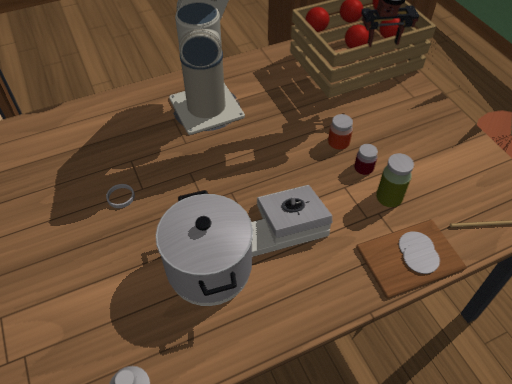

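View pics/top0.png

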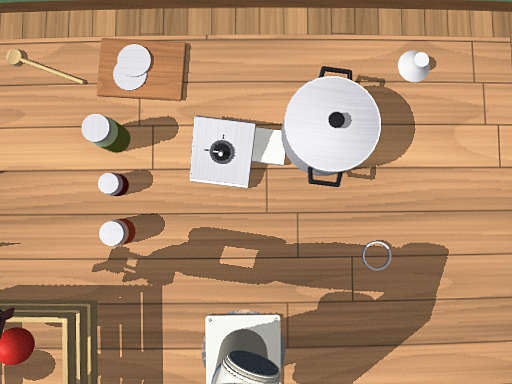

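Run:
```python
import cv2,numpy as np
t=cv2.imread("pics/top0.png")[105:200,175:270]; s=cv2.imread("pics/scene0.png")[180:255,250:340]
t=cv2.resize(t,(475,475),interpolation=cv2.INTER_CUBIC)
s=cv2.resize(s,None,fx=5,fy=5,interpolation=cv2.INTER_CUBIC)
o=np.zeros((475,800,3),np.uint8);o[:,:380]=0
o=np.zeros((600,800,3),np.uint8);o[:475,:345]=t[:,65:410];o[:375,350:800]=s
cv2.imwrite("pics/crop0.png",o)
```

```text
(no output)
```

View pics/crop0.png

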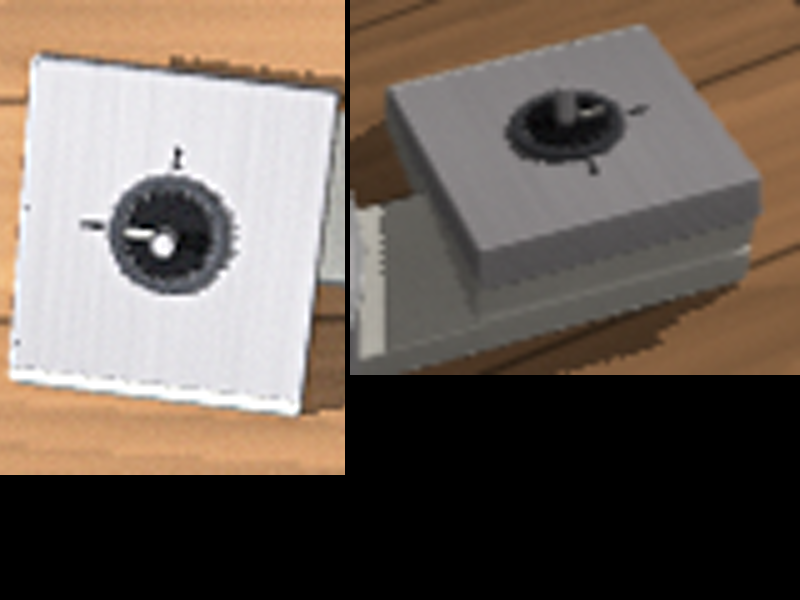

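```bash
cat > h.py <<'E'
from workcell import ctrl
import cv2,numpy as np
from scipy.spatial.transform import Rotation as R
def proj(n,P):
    c=ctrl.camera_info(n); T=np.linalg.inv(c["world_from_camera"]); F=np.diag([1.,-1,-1])
    r=cv2.Rodrigues(F@T[:3,:3])[0]
    return cv2.projectPoints(np.array(P,float).reshape(-1,1,3),r,F@T[:3,3],c["camera_matrix"],np.array(c["distortion"]))[0].reshape(-1,2)
def bez(p):  # x,y,z,yaw -> origin,R
    return np.array(p[:3]),R.from_euler('z',p[3])*R.from_euler('y',-np.radians(20))
E
python3 - <<'E'
from h import *
from scipy.optimize import least_squares
T=lambda a:np.array([175+(a[0]+65)/5,105+a[1]/5])-.4
S=lambda a:np.array([250+(a[0]-350)/5,180+a[1]/5])-.4
# bl,br,fr,fl,bezel
t=np.array([T(a) for a in[(35,54),(340,93),(300,405),(12,375),(171,234.5),(163,244)]])
s=np.array([S(a) for a in[(758,182),(482,250),(388,92),(645,27),(565,125),(566,97)]])
def f(p,a=89,b=85):
    o,r=bez(p)
    P=o+r.apply([[a,b,0],[a,-b,0],[-a,-b,0],[-a,b,0],[0,0,6],[0,0,32]])
    w=np.array([1,1,1,1,3,1])[:,None]
    return np.r_[((proj("top",P)-t)*w).ravel(),((proj("scene",P)-s)*w).ravel()]
for k in((89,85),(85,89)):
    q=least_squares(f,[450,40,70,-.1],args=k,loss="soft_l1"); print(k,np.round(q.x,4),q.cost); print(np.round(q.fun.reshape(-1,2),1).tolist())
    q3=least_squares(lambda v:f([v[0],v[1],70,v[2]],*k),[450,40,-.1],loss="soft_l1"); print(q3.x,q3.cost)
for n in("top","scene"):
    print(n)
E
```

```text
(89, 85) [ 5.794738e+02  5.362320e+01  6.917940e+01 -1.339000e-01] 5.338002055650564
[[-0.6, 0.1], [0.1, -0.0], [0.5, -0.4], [-0.7, -1.8], [-1.2, 0.1], [0.1, 0.0], [0.5, -0.3], [-1.6, 0.9], [-0.8, -0.2], [-0.0, 0.1], [-0.5, 0.4], [-0.9, -1.7]]
[ 5.79577320e+02  5.34431619e+01 -1.34171980e-01] 5.477889431054106
(85, 89) [ 5.796182e+02  5.348210e+01  6.954390e+01 -1.363000e-01] 17.64623242443287
[[-2.0, 1.2], [1.5, 1.6], [2.0, -1.5], [-2.0, -3.5], [-1.0, -0.1], [0.2, -0.1], [1.2, -1.3], [-3.5, 0.4], [-1.7, 0.7], [1.7, 0.5], [-0.5, 0.3], [-0.9, -1.7]]
[ 5.79690679e+02  5.33705691e+01 -1.35914291e-01] 17.682877479588818
top
scene
```

```bash
cat >> h.py <<'E'
O,RB=bez([579.5,53.5,69.7,-.134])
def tgt(d,psi,off=(0,0,0)): # TCP d out along axis; tool y at psi in bezel frame(ccw from bezel x)
    return O+RB.apply([off[0],off[1],d]), RB*R.from_euler('z',psi)*R.from_matrix(np.c_[[0,-1,0],[-1,0,0],[0,0,-1]].T if 0 else np.array([[0,1,0],[1,0,0],[0,0,-1.]]))
def go(d,psi,off=(0,0,0)):
    o=ctrl.get_obs(); Rc=R.from_rotvec(o["orientation"]); p,r=tgt(d,psi,off)
    print("shift",np.round(Rc.inv().apply(p-o["ee_pos"]),1),"turn",np.round((Rc.inv()*r).as_rotvec(),3))
def st():
    o=ctrl.get_obs(); Rc=R.from_rotvec(o["orientation"]); l=RB.inv().apply(o["ee_pos"]-O); y=RB.inv().apply(Rc.apply([0,1,0]))
    print("t",round(o["t"],2),"tcp in bezel",np.round(l,2),"psi",round(np.arctan2(y[1],y[0]),3),"F bez",np.round(RB.inv().apply(o["ft_force"]),1),"M",np.round(RB.inv().apply(o["moment"]),2),"w",round(o["width"],1),"g",round(o["grasp_force"],1),"q",np.round(o["qpos"],2))
E
python3 - <<'E'
from h import *
print(tgt(0,1.3)[1].as_matrix()); st(); go(110,1.3)
E
```

```text
[[-0.86159389  0.37784402  0.33895408]
 [ 0.38606814  0.92133787 -0.04569367]
 [-0.32955631  0.09148999 -0.93969262]]
t 0.9 tcp in bezel [-394.15  485.59  266.6 ] psi 1.411 F bez [ 0.5 -0.4  0.2] M [0.05 0.07 0.  ] w 87.8 g 0.0 q [ 1.25  0.42  1.63  0.    1.09 -0.02]
shift [-499.9 -407.    12.3] turn [-0.076 -0.341  0.1  ]
```

```bash
python3 -m creep '[{"translation":[0,0,-50],"angular":[0,0,0],"jaw":1},{"translation":[-45,-37,-60],"angular":[0,0,0],"jaw":1},{"translation":[-90,-74,-60],"angular":[0,0,0],"jaw":1},{"translation":[-136,-111,-60],"angular":[0,0,0],"jaw":1},{"translation":[-182,-148,-60],"angular":[0,0,0],"jaw":1},{"translation":[-228,-185,-60],"angular":[0,0,0],"jaw":1},{"translation":[-274,-222,-60],"angular":[-0.02,-0.1,0.03],"jaw":1},{"translation":[-320,-260,-50],"angular":[-0.04,-0.2,0.06],"jaw":1}]'; python3 -c "
from h import *
st();go(75,1.3)"
```

```text
t: 1.9
ee_pos: [416.4, 251.2, 236.3]
orientation: [0.533, 2.884, 0.016]
ft_force: [0.8, -1.0, 0.1]
width: 87.9
grasp_force: 0.0
t 1.9 tcp in bezel [-119.75  174.17  220.92] psi 1.341 F bez [ 0.9 -0.8 -0.2] M [ 0.03  0.12 -0.05] w 87.9 g 0.0 q [ 0.62  0.07  1.99 -0.18  0.93 -0.49]
shift [-175.2 -137.7  127.6] turn [-0.034 -0.136  0.039]
```

```bash
python3 -m creep '[{"translation":[-44,-35,20],"angular":[-0.01,-0.03,0.01],"jaw":1},{"translation":[-88,-70,40],"angular":[-0.02,-0.06,0.02],"jaw":1},{"translation":[-132,-104,70],"angular":[-0.03,-0.1,0.03],"jaw":0.7},{"translation":[-175,-138,100],"angular":[-0.034,-0.136,0.039],"jaw":0.5},{"translation":[-175,-138,127],"angular":[-0.034,-0.136,0.039],"jaw":0.5},{"translation":[-175,-138,127],"angular":[-0.034,-0.136,0.039],"jaw":0.5},{"translation":[-175,-138,127],"angular":[-0.034,-0.136,0.039],"jaw":0.5},{"translation":[-175,-138,127],"angular":[-0.034,-0.136,0.039],"jaw":0.5}]'
python3 - <<'E'
from h import *
st();go(40,1.3);go(11,1.3)
o=ctrl.get_obs()
ims=[]
for n in("top","scene"):
    im=ctrl.get_image(n)[:,:,::-1]
    c=proj(n,O)[0].astype(int); print(n,proj(n,o["ee_pos"]),c)
    k=im[c[1]-60:c[1]+40,c[0]-50:c[0]+50]; ims.append(cv2.resize(k,(400,400),interpolation=cv2.INTER_CUBIC))
cv2.imwrite("pics/pre.png",np.hstack(ims))
E
```

```text
t: 2.9
ee_pos: [552.0, 59.0, 140.6]
orientation: [0.558, 2.74, 0.032]
ft_force: [0.8, -0.4, -0.6]
width: 43.9
grasp_force: 0.0
t 2.9 tcp in bezel [-2.06  1.81 76.15] psi 1.303 F bez [ 0.6 -0.2 -0.8] M [ 0.01  0.15 -0.02] w 43.9 g 0.0 q [ 0.14  0.26  2.07 -0.2   0.49 -0.86]
shift [-2.6 -1.2 36.1] turn [-0.001 -0.003  0.003]
shift [-2.7 -1.1 65.1] turn [-0.001 -0.003  0.003]
top [[217.60686197 157.44484847]] [221 151]
scene [[291.3233251  183.84059724]] [292 206]
```

View pics/pre.png

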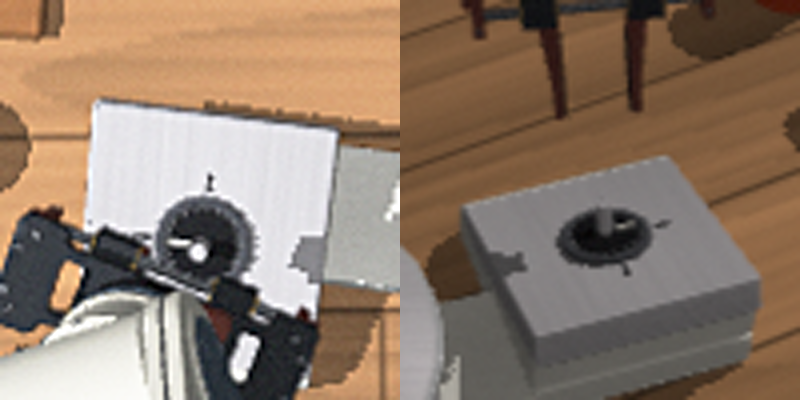

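Run:
```python
from h import *
p0=np.array([186.95,596.4,185.4])
for n in("scene","top"): print(n,proj(n,[p0,p0+[0,0,30],p0+[0,0,60]]).round(1).tolist())
o=ctrl.get_obs();Rc=R.from_rotvec(o["orientation"]);p=o["ee_pos"]
for w in(28,-28):
  print([proj("scene",p+Rc.apply([0,w,-s]))[0].round(1).tolist() for s in(0,20,40,80)])
st()
a=cv2.imread("pics/scene0.png")[0:70,340:430];im=ctrl.get_image("scene")[:,:,::-1][130:230,230:350]
cv2.imwrite("pics/z.png",np.hstack([cv2.resize(a,(450,350)),np.zeros((350,10,3),np.uint8),cv2.resize(im,(336,350-70)) .repeat(1,0) if 0 else cv2.resize(im,(340,350))]))
```

```text
scene [[380.2, 52.7], [381.9, 45.5], [383.7, 38.1]]
top [[3.0, 302.5], [-4.6, 305.3], [-12.6, 308.3]]
[[301.1, 183.0], [300.7, 177.0], [300.4, 170.9], [299.7, 158.5]]
[[281.5, 184.8], [281.0, 178.8], [280.5, 172.8], [279.5, 160.4]]
t 3.0 tcp in bezel [-2.18  1.7  76.01] psi 1.303 F bez [-0.1  0.5 -1. ] M [ 0.01  0.12 -0.01] w 44.1 g 0.0 q [ 0.14  0.26  2.07 -0.2   0.49 -0.86]
```

View pics/z.png

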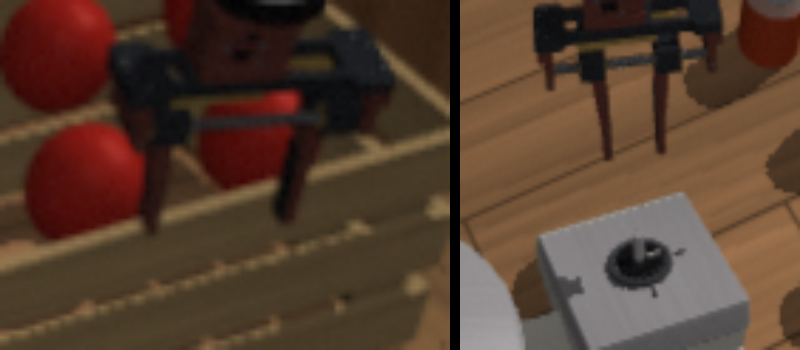

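```bash
python3 -m creep '[{"translation":[-2,-1,20],"angular":[0,0,0],"jaw":0.5},{"translation":[-2.5,-1,36],"angular":[0,0,0],"jaw":0.5},{"translation":[-2.5,-1,44],"angular":[0,0,0],"jaw":0.5},{"translation":[-2.5,-1,50],"angular":[0,0,0],"jaw":0.5},{"translation":[-2.5,-1,54],"angular":[0,0,0],"jaw":0.5},{"translation":[-2.5,-1,58],"angular":[0,0,0],"jaw":0.5},{"translation":[-2.5,-1,60],"angular":[0,0,0],"jaw":0.5},{"translation":[-2.5,-1,60],"angular":[0,0,0],"jaw":0.5}]'
python3 - <<'E'
from h import *
st()
ims=[]
for n in("top","scene"):
    im=ctrl.get_image(n)[:,:,::-1]
    c=proj(n,O)[0].astype(int)
    k=im[c[1]-60:c[1]+40,c[0]-50:c[0]+50]; ims.append(cv2.resize(k,(400,400),interpolation=cv2.INTER_CUBIC))
    p,r=tgt(16,1.3); print(n,(4*(proj(n,[p+r.apply([0,w,-s]) for w in(28,-28) for s in(0,80)])-c+[50,60])).round().tolist())
cv2.imwrite("pics/pre2.png",np.hstack(ims))
E
```

```text
t: 4.05
ee_pos: [573.4, 53.5, 83.5]
orientation: [0.56, 2.741, 0.031]
ft_force: [0.6, -1.1, 0.6]
width: 44.0
grasp_force: 0.0
t 4.05 tcp in bezel [-0.99 -0.79 15.04] psi 1.302 F bez [ 0.9 -1.   0.3] M [-0.03  0.14  0.01] w 44.0 g 0.0 q [ 0.13  0.39  2.06 -0.25  0.37 -0.83]
top [[162.0, 229.0], [145.0, 253.0], [238.0, 260.0], [226.0, 286.0]]
scene [[239.0, 220.0], [234.0, 126.0], [163.0, 227.0], [155.0, 133.0]]
```

View pics/pre2.png

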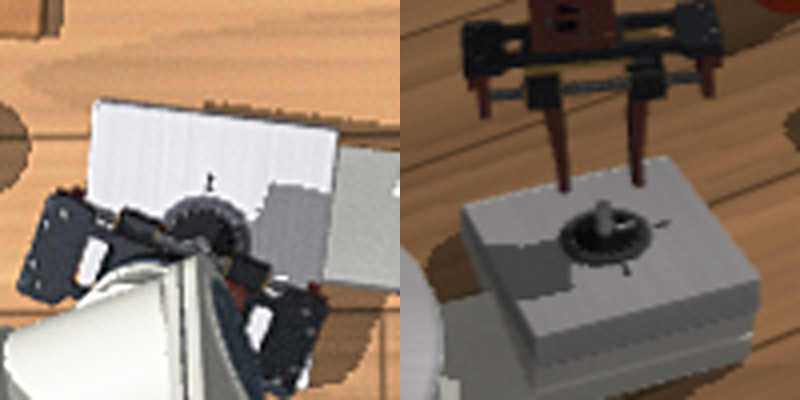

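```bash
python3 -m creep '[{"translation":[0,0,2],"angular":[0,0,0],"jaw":0.4},{"translation":[0,0,4],"angular":[0,0,0],"jaw":0.3},{"translation":[0,0,4],"angular":[0,0,0],"jaw":0.1},{"translation":[0,0,4],"angular":[0,0,0],"jaw":0},{"translation":[0,0,4],"angular":[0,0,0],"jaw":0},{"translation":[0,0,4],"angular":[0,0,0],"jaw":0},{"translation":[0,0,4],"angular":[0,0,0],"jaw":0},{"translation":[0,0,4],"angular":[0,0,0],"jaw":0}]'; python3 -c "
from h import *
st()"
```

```text
t: 5.15
ee_pos: [574.7, 53.3, 79.7]
orientation: [0.56, 2.741, 0.031]
ft_force: [-0.2, 0.9, -0.1]
width: 0.3
grasp_force: 0.0
t 5.15 tcp in bezel [-1.02 -0.79 11.05] psi 1.302 F bez [-0.3  0.9  0. ] M [-0.09  0.14 -0.04] w 0.3 g 0.0 q [ 0.12  0.4   2.06 -0.25  0.36 -0.82]
```

```bash
python3 -m creep '[{"translation":[0,0,2],"angular":[0,0,0],"jaw":0},{"translation":[0,0,4],"angular":[0,0,0],"jaw":0},{"translation":[0,0,5],"angular":[0,0,0],"jaw":0},{"translation":[0,0,6],"angular":[0,0,0],"jaw":0},{"translation":[0,0,7],"angular":[0,0,0],"jaw":0},{"translation":[0,0,8],"angular":[0,0,0],"jaw":0},{"translation":[0,0,9],"angular":[0,0,0],"jaw":0},{"translation":[0,0,9],"angular":[0,0,0],"jaw":0}]'
python3 - <<'E'
from h import *
st()
ims=[]
for n in("top","scene"):
    im=ctrl.get_image(n)[:,:,::-1]
    c=proj(n,O)[0].astype(int)
    k=im[c[1]-40:c[1]+20,c[0]-30:c[0]+30]; ims.append(cv2.resize(k,(400,400),interpolation=cv2.INTER_CUBIC))
cv2.imwrite("pics/pre3.png",np.hstack(ims))
E
```

```text
t: 6.15
ee_pos: [577.7, 52.9, 71.2]
orientation: [0.56, 2.741, 0.031]
ft_force: [-0.3, 0.6, -0.2]
width: 0.5
grasp_force: 0.0
t 6.15 tcp in bezel [-1.12 -0.82  1.97] psi 1.302 F bez [-0.5  0.6 -0.1] M [0.01 0.16 0.02] w 0.5 g 0.0 q [ 0.12  0.42  2.06 -0.26  0.34 -0.81]
```

View pics/pre3.png

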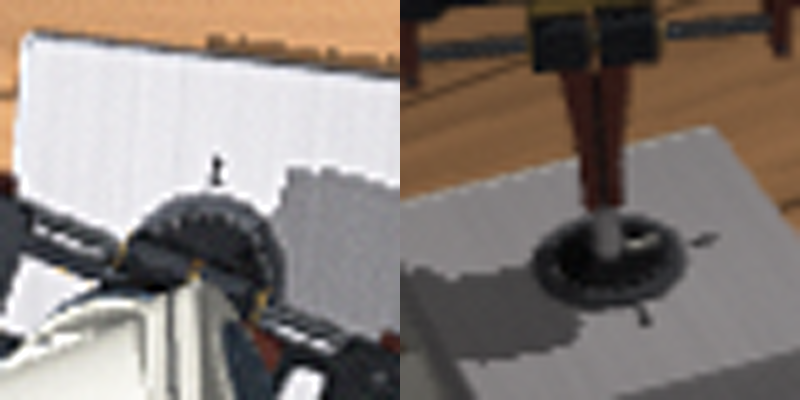

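Run:
```python
from h import *
from scipy.optimize import least_squares
C={n:proj(n,O)[0].astype(int) for n in("top","scene")}
def px(n,a): return C[n]+[-30,-40]+np.array(a)/6.667
def crop(n,P): return ((proj(n,P)-C[n]+[30,40])*6.667).round()
ax=[O+RB.apply([0,0,h]) for h in(0,6,32,40,60,110,140)]
for n in C: print(n,crop(n,ax).tolist())
obs=np.r_[px("top",(195,266)),px("scene",(598,8))-[400/6.667,0]]
f=lambda P:np.r_[proj("top",P)[0],proj("scene",P)[0]]-obs
q=least_squares(f,O+[0,0,100]); print(q.x,q.fun,RB.inv().apply(q.x-O))
```

```text
top [[205.0, 267.0], [203.0, 270.0], [196.0, 282.0], [193.0, 286.0], [187.0, 297.0], [172.0, 324.0], [161.0, 341.0]]
scene [[204.0, 269.0], [203.0, 258.0], [199.0, 208.0], [198.0, 193.0], [195.0, 154.0], [188.0, 54.0], [184.0, -7.0]]
[557.52157494  48.10886944 223.28772706] [-1.00857763 -0.41348412 -1.22857359  0.14065286] [ 32.73909262  -8.27910451 151.52859005]
```

Run:
```python
from h import *
from scipy.optimize import least_squares
C={n:proj(n,O)[0].astype(int) for n in("top","scene")}
px=lambda n,a:C[n]+[-50,-60]+np.array(a)/4
def tri(a,b):
    obs=np.r_[px("top",a),px("scene",b)]
    q=least_squares(lambda P:np.r_[proj("top",P)[0],proj("scene",P)[0]]-obs,O+[0,0,100]); return q.x,q.fun
# pre2 : local coords
A=tri((78,190),(310,75)); B=tri((318,290),(80,90)); K1=tri((140,225),(248,70)); K2=tri((247,270),(143,80))
for q in(A,B,K1,K2): print(q[0].round(1),q[1].round(2),RB.inv().apply(q[0]-O).round(1))
print(np.linalg.norm(A[0]-B[0]),np.linalg.norm(K1[0]-K2[0]))
print(proj("top",[0,0,0]),proj("scene",[[0,0,0],[0,0,100]]))
st()
```

```text
[586.7 118.  230.3] [-0.81 -0.33 -0.99  0.17] [ 53.5  64.9 151.4]
[526.5 -25.1 220.9] [-0.67 -0.28 -0.82  0.05] [ 12.2 -85.  156.5]
[565.4  81.3 230.8] [-0.95 -0.39 -1.16  0.16] [ 38.4  25.7 157.4]
[538.4  17.1 223.5] [-0.54 -0.22 -0.66  0.06] [ 18.9 -41.6 156.8]
155.5585079394805 70.04552626311713
[[242.96259872 351.45762068]] [[205.68782938 107.24679708]
 [203.58892703  85.9769432 ]]
t 6.25 tcp in bezel [-1.11 -0.82  2.02] psi 1.302 F bez [-0.3 -0.3 -0.3] M [ 0.    0.11 -0.04] w 0.6 g 0.0 q [ 0.12  0.42  2.06 -0.26  0.34 -0.81]
```

```bash
python3 -m creep '[{"translation":[0,0,-8],"angular":[0,0,0],"jaw":0},{"translation":[10,0,-8],"angular":[0,0,0],"jaw":0},{"translation":[20,0,-8],"angular":[0,0,0],"jaw":0},{"translation":[30,0,-8],"angular":[0,0,0],"jaw":0},{"translation":[32,0,-8],"angular":[0,0,0],"jaw":0},{"translation":[32,0,-8],"angular":[0,0,0],"jaw":0},{"translation":[32,0,-8],"angular":[0,0,0],"jaw":0},{"translation":[32,0,-8],"angular":[0,0,0],"jaw":0}]'
python3 - <<'E'
from h import *
st()
ims=[]
for n in("top","scene"):
    im=ctrl.get_image(n)[:,:,::-1]
    c=proj(n,O)[0].astype(int)
    k=im[c[1]-45:c[1]+35,c[0]-40:c[0]+40]; ims.append(cv2.resize(k,(400,400),interpolation=cv2.INTER_CUBIC))
    print(n,(5*(proj(n,[O+RB.apply([0,0,h]) for h in(0,32,50,56,150)])-c+[40,45])).round().tolist())
cv2.imwrite("pics/pre4.png",np.hstack(ims))
E
```

```text
t: 7.25
ee_pos: [547.7, 65.5, 68.5]
orientation: [0.56, 2.741, 0.031]
ft_force: [0.7, -0.2, 0.3]
width: 0.4
grasp_force: 0.0
t 7.25 tcp in bezel [-31.51   7.68  10.17] psi 1.302 F bez [ 0.8 -0.1  0. ] M [0.01 0.18 0.04] w 0.4 g 0.0 q [ 0.16  0.39  2.12 -0.32  0.32 -0.71]
top [[203.0, 225.0], [197.0, 237.0], [193.0, 244.0], [191.0, 246.0], [168.0, 286.0]]
scene [[203.0, 227.0], [199.0, 181.0], [198.0, 155.0], [197.0, 146.0], [187.0, 4.0]]
```

View pics/pre4.png

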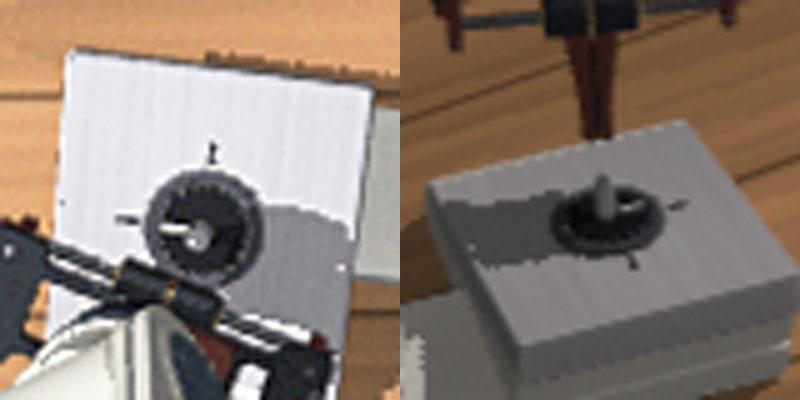

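```bash
python3 -m creep '[{"translation":[0,0,5],"angular":[0,0,0],"jaw":0.4},{"translation":[0,0,10],"angular":[0,0,0],"jaw":0.4},{"translation":[0,0,15],"angular":[0,0,0],"jaw":0.4},{"translation":[0,0,20],"angular":[0,0,0],"jaw":0.4},{"translation":[0,0,30],"angular":[0,0,0],"jaw":0.4},{"translation":[0,0,38],"angular":[0,0,0],"jaw":0.4},{"translation":[0,0,42],"angular":[0,0,0],"jaw":0.4},{"translation":[0,0,45],"angular":[0,0,0],"jaw":0.4}]'; python3 -c "
from h import *
st()"
```

```text
t: 8.35
ee_pos: [561.2, 63.6, 29.4]
orientation: [0.56, 2.739, 0.031]
ft_force: [-54.5, 5.7, 105.6]
width: 35.3
grasp_force: 59.1
t 8.35 tcp in bezel [-32.13   7.56 -31.22] psi 1.302 F bez [-15.3  -1.6 117.9] M [ 0.1   1.91 -0.02] w 35.3 g 59.1 q [ 0.15  0.49  2.1  -0.43  0.24 -0.62]
```

```bash
python3 -m creep '[{"translation":[0,0,-6],"angular":[0,0,0],"jaw":0.4},{"translation":[0,0,-7],"angular":[0,0,0],"jaw":0.3},{"translation":[0,0,-7],"angular":[0,0,0],"jaw":0},{"translation":[0,0,-7],"angular":[0,0,0],"jaw":0},{"translation":[0,0,-7],"angular":[0,0,0],"jaw":0},{"translation":[0,0,-7],"angular":[0,0,0],"jaw":0},{"translation":[0,0,-7],"angular":[0,0,0],"jaw":0},{"translation":[0,0,-7],"angular":[0,0,0],"jaw":0}]'; python3 -c "
from h import *
st()"
```

```text
t: 9.35
ee_pos: [560.0, 63.8, 32.5]
orientation: [0.56, 2.742, 0.031]
ft_force: [0.3, 0.4, 1.1]
width: 0.7
grasp_force: 0.4
t 9.35 tcp in bezel [-32.15   7.59 -27.92] psi 1.302 F bez [0.6 0.4 1. ] M [0.04 0.09 0.03] w 0.7 g 0.4 q [ 0.15  0.48  2.1  -0.41  0.25 -0.64]
```

```bash
python3 -m creep '[{"translation":[0,0,-20],"angular":[0,0,0],"jaw":0.2},{"translation":[0,0,-40],"angular":[0,0,0],"jaw":0.4},{"translation":[-10,0,-40],"angular":[0,0,0],"jaw":0.4},{"translation":[-22,0,-40],"angular":[0,0,0],"jaw":0.4},{"translation":[-32.5,1,-40],"angular":[0,0,0],"jaw":0.4},{"translation":[-32.5,1,-30],"angular":[0,0,0],"jaw":0.4},{"translation":[-32.5,1,-22],"angular":[0,0,0],"jaw":0.4},{"translation":[-32.5,1,-18],"angular":[0,0,0],"jaw":0.4}]'; python3 -c "
from h import *
st()"
```

```text
t: 10.35
ee_pos: [581.7, 53.0, 58.7]
orientation: [0.56, 2.743, 0.03]
ft_force: [0.1, 0.3, 0.4]
width: 35.2
grasp_force: 0.0
t 10.35 tcp in bezel [ -1.63  -0.17 -11.06] psi 1.302 F bez [0.3 0.3 0.4] M [-0.03  0.14  0.01] w 35.2 g 0.0 q [ 0.12  0.45  2.05 -0.28  0.32 -0.8 ]
```

```bash
python3 -m creep '[{"translation":[-1.5,0,5],"angular":[0,0,0],"jaw":0.4},{"translation":[-1.5,0,9],"angular":[0,0,0],"jaw":0.4},{"translation":[-1.5,0,11],"angular":[0,0,0],"jaw":0.2},{"translation":[-1.5,0,11],"angular":[0,0,0],"jaw":0},{"translation":[-1.5,0,11],"angular":[0,0,0],"jaw":0},{"translation":[-1.5,0,11],"angular":[0,0,0],"jaw":0},{"translation":[-1.5,0,11],"angular":[0,0,0],"jaw":0},{"translation":[-1.5,0,11],"angular":[0,0,0],"jaw":0}]'; python3 -c "
from h import *
st()"
```

```text
t: 11.35
ee_pos: [587.5, 52.1, 50.4]
orientation: [0.56, 2.741, 0.031]
ft_force: [0.1, 0.5, -0.1]
width: 11.1
grasp_force: 30.0
t 11.35 tcp in bezel [  1.03  -0.36 -20.9 ] psi 1.302 F bez [-0.   0.5 -0.1] M [0.07 0.12 0.01] w 11.1 g 30.0 q [ 0.12  0.47  2.05 -0.29  0.31 -0.79]
```

```bash
python3 -m creep '[{"translation":[0,0,-6],"angular":[0,0,0],"jaw":0},{"translation":[0,0,-12],"angular":[0,0,0],"jaw":0},{"translation":[0,0,-18],"angular":[0,0,0],"jaw":0},{"translation":[0,0,-23],"angular":[0,0,0],"jaw":0},{"translation":[0,0,-25],"angular":[0,0,0],"jaw":0},{"translation":[0,0,-26],"angular":[0,0,0],"jaw":0},{"translation":[0,0,-26.5],"angular":[0,0,0],"jaw":0},{"translation":[0,0,-27],"angular":[0,0,0],"jaw":0}]'; python3 -c "
from h import *
st()"
```

```text
t: 12.35
ee_pos: [578.5, 53.2, 75.1]
orientation: [0.56, 2.742, 0.031]
ft_force: [7.6, 0.0, -17.3]
width: 10.9
grasp_force: 30.0
t 12.35 tcp in bezel [ 0.95 -0.39  5.41] psi 1.302 F bez [  1.2   1.  -18.9] M [ 0.13 -0.22  0.04] w 10.9 g 30.0 q [ 0.12  0.41  2.06 -0.25  0.35 -0.82]
```

```bash
python3 -m creep '[{"translation":[0,0,0.8],"angular":[0,0,0],"jaw":0.2},{"translation":[0.7,0.2,0.8],"angular":[0,0,0],"jaw":0.9},{"translation":[0.7,0.2,0.8],"angular":[0,0,0],"jaw":0.9},{"translation":[0.7,0.2,0.8],"angular":[0,0,0],"jaw":0.9},{"translation":[0.7,0.2,0.8],"angular":[0,0,0],"jaw":0.9},{"translation":[0.7,0.2,0.8],"angular":[0,0,0],"jaw":0.9},{"translation":[0.7,0.2,2],"angular":[0,0,0],"jaw":0.9},{"translation":[0.7,0.2,4],"angular":[0,0,0],"jaw":0.9}]'; python3 -c "
from h import *
st()"
```

```text
t: 13.35
ee_pos: [579.3, 53.5, 71.7]
orientation: [0.56, 2.741, 0.031]
ft_force: [-0.6, -0.4, -0.5]
width: 78.6
grasp_force: 0.0
t 13.35 tcp in bezel [0.53 0.01 1.94] psi 1.302 F bez [-0.7 -0.5 -0.3] M [-0.07  0.14 -0.01] w 78.6 g 0.0 q [ 0.12  0.42  2.05 -0.26  0.35 -0.81]
```

Jaw open, now down 21 mm and close on the drum.

```bash
python3 -m creep '[{"translation":[0.5,0,8],"angular":[0,0,0],"jaw":0.9},{"translation":[0.5,0,15],"angular":[0,0,0],"jaw":0.9},{"translation":[0.5,0,20],"angular":[0,0,0],"jaw":0.9},{"translation":[0.5,0,21],"angular":[0,0,0],"jaw":0.7},{"translation":[0.5,0,21],"angular":[0,0,0],"jaw":0},{"translation":[0.5,0,21],"angular":[0,0,0],"jaw":0},{"translation":[0.5,0,21],"angular":[0,0,0],"jaw":0},{"translation":[0.5,0,21],"angular":[0,0,0],"jaw":0}]'; python3 -c "
from h import *
st()"
```

```text
t: 14.35
ee_pos: [585.9, 52.6, 52.0]
orientation: [0.56, 2.741, 0.031]
ft_force: [-0.2, -2.2, 1.9]
width: 49.2
grasp_force: 30.0
t 14.35 tcp in bezel [-1.000e-02 -3.000e-02 -1.883e+01] psi 1.302 F bez [ 0.7 -2.2  1.7] M [-0.33  0.12 -0.02] w 49.2 g 30.0 q [ 0.12  0.46  2.05 -0.29  0.31 -0.79]
```

```bash
python3 -m creep '[{"translation":[0,0,0],"angular":[0,0,0.08],"jaw":0},{"translation":[0,0,0],"angular":[0,0,0.16],"jaw":0},{"translation":[0,0,0],"angular":[0,0,0.24],"jaw":0},{"translation":[0,0,0],"angular":[0,0,0.32],"jaw":0},{"translation":[0,0,0],"angular":[0,0,0.4],"jaw":0},{"translation":[0,0,0],"angular":[0,0,0.48],"jaw":0},{"translation":[0,0,0],"angular":[0,0,0.56],"jaw":0},{"translation":[0,0,0],"angular":[0,0,0.64],"jaw":0}]'; python3 -c "
from h import *
st()
im=ctrl.get_image('scene')[:,:,::-1];c=proj('scene',O)[0].astype(int)
cv2.imwrite('pics/turn1.png',cv2.resize(im[c[1]-40:c[1]+20,c[0]-40:c[0]+40],(800,600),interpolation=cv2.INTER_CUBIC))"
```

```text
t: 15.35
ee_pos: [585.0, 51.6, 51.7]
orientation: [1.405, 2.443, 0.18]
ft_force: [-1.5, -8.6, 2.4]
width: 49.4
grasp_force: 30.0
t 15.35 tcp in bezel [ -0.85  -1.11 -18.89] psi 0.661 F bez [ 0.5 -8.7  2.4] M [-1.48  0.12  0.72] w 49.4 g 30.0 q [ 0.12  0.46  2.05 -0.29  0.31 -0.15]
```

View pics/turn1.png

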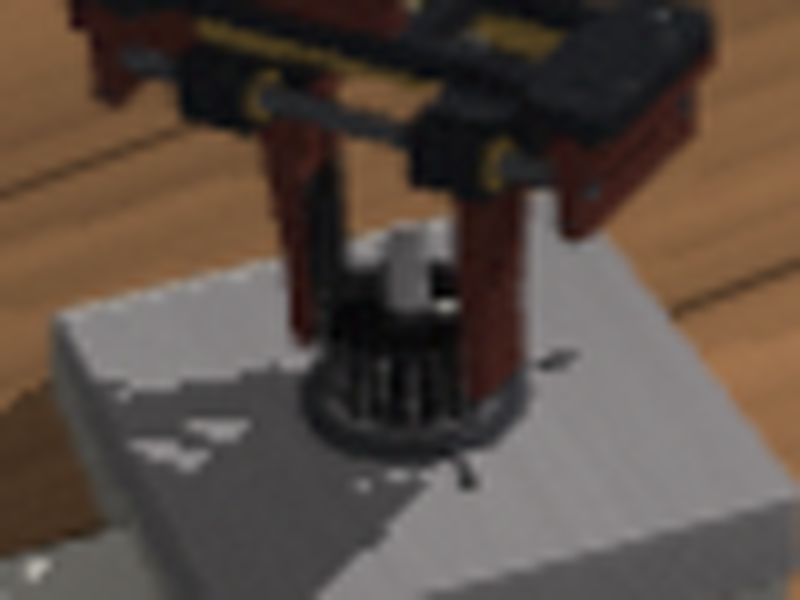

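```bash
python3 -m creep '[{"translation":[0,0,0],"angular":[0,0,0.15],"jaw":0},{"translation":[0,0,0],"angular":[0,0,0.3],"jaw":0},{"translation":[0,0,0],"angular":[0,0,0.45],"jaw":0},{"translation":[0,0,0],"angular":[0,0,0.45],"jaw":0},{"translation":[0,0,3],"angular":[0,0,0.45],"jaw":0},{"translation":[0,0,5.5],"angular":[0,0,0.45],"jaw":0},{"translation":[0,0,6.5],"angular":[0,0,0.45],"jaw":0},{"translation":[0,0,7.2],"angular":[0,0,0.45],"jaw":0}]'; python3 -c "
from h import *
st()"
```

```text
t: 16.4
ee_pos: [586.6, 51.1, 44.4]
orientation: [1.934, 2.09, 0.278]
ft_force: [-3.7, -9.5, 2.4]
width: 49.3
grasp_force: 30.0
t 16.4 tcp in bezel [ -1.74  -1.47 -26.29] psi 0.213 F bez [-1.4 -9.9  3.1] M [-1.62  0.27  0.32] w 49.3 g 30.0 q [ 0.12  0.48  2.05 -0.3   0.3   0.31]
```

```bash
python3 -m creep '[{"translation":[0,0,1.5],"angular":[0,0,0],"jaw":0},{"translation":[0,0,2.5],"angular":[0,0,0],"jaw":0},{"translation":[0,0,2.5],"angular":[0,0,0],"jaw":0},{"translation":[0,0,2.5],"angular":[0,0,0],"jaw":0.9},{"translation":[0,0,2.5],"angular":[0,0,0],"jaw":0.9},{"translation":[0,0,2.5],"angular":[0,0,0],"jaw":0.9},{"translation":[0,0,2.5],"angular":[0,0,0],"jaw":0.9},{"translation":[0,0,2.5],"angular":[0,0,0],"jaw":0.9}]'; python3 -c "
from h import *
st()"
```

```text
t: 17.4
ee_pos: [589.1, 52.4, 42.7]
orientation: [1.932, 2.089, 0.283]
ft_force: [-0.9, -0.1, 0.3]
width: 79.1
grasp_force: 0.0
t 17.4 tcp in bezel [ -0.12   0.21 -28.67] psi 0.212 F bez [-0.8 -0.2  0.6] M [-0.05  0.22 -0.  ] w 79.1 g 0.0 q [ 0.12  0.48  2.04 -0.3   0.29  0.32]
```

```bash
python3 -m creep '[{"translation":[0,0,-20],"angular":[0,0,0],"jaw":0.9},{"translation":[0,0,-40],"angular":[0,0,0],"jaw":0.9},{"translation":[0,0,-52],"angular":[0,0,0],"jaw":0.7},{"translation":[0,0,-52],"angular":[0,0,0],"jaw":0},{"translation":[0,0,-52],"angular":[0,0,0],"jaw":0},{"translation":[0,0,-52],"angular":[0,0,0],"jaw":0},{"translation":[0,0,-52],"angular":[0,0,0],"jaw":0},{"translation":[0,0,-52],"angular":[0,0,0],"jaw":0}]'; python3 -c "
from h import *
st()"
```

```text
t: 18.4
ee_pos: [571.7, 54.7, 91.3]
orientation: [1.933, 2.089, 0.282]
ft_force: [-0.1, -0.3, 0.3]
width: 22.8
grasp_force: 0.0
t 18.4 tcp in bezel [-0.06  0.12 23.04] psi 0.212 F bez [ 0.  -0.3  0.3] M [-0.09  0.18  0.01] w 22.8 g 0.0 q [ 0.13  0.37  2.06 -0.24  0.38  0.26]
```

Tip is clear above the button; finish closing, then push to nominal −3.

```bash
python3 -m creep '[{"translation":[0,0,0],"angular":[0,0,0],"jaw":0},{"translation":[0,0,0],"angular":[0,0,0],"jaw":0},{"translation":[0,0,6],"angular":[0,0,0],"jaw":0},{"translation":[0,0,11],"angular":[0,0,0],"jaw":0},{"translation":[0,0,15],"angular":[0,0,0],"jaw":0},{"translation":[0,0,19],"angular":[0,0,0],"jaw":0},{"translation":[0,0,22],"angular":[0,0,0],"jaw":0},{"translation":[0,0,24.5],"angular":[0,0,0],"jaw":0}]'; python3 -c "
from h import *
st()"
```

```text
t: 19.4
ee_pos: [580.0, 53.6, 68.5]
orientation: [1.933, 2.089, 0.283]
ft_force: [-0.5, 0.1, 3.0]
width: 0.7
grasp_force: 1.2
t 19.4 tcp in bezel [ 0.07  0.14 -1.35] psi 0.212 F bez [0.6 0.1 3. ] M [0.   0.16 0.02] w 0.7 g 1.2 q [ 0.12  0.43  2.05 -0.26  0.34  0.28]
```

```bash
python3 -m creep '[{"translation":[0,0,1],"angular":[0,0,0],"jaw":0},{"translation":[0,0,2],"angular":[0,0,0],"jaw":0},{"translation":[0,0,2.5],"angular":[0,0,0],"jaw":0},{"translation":[0,0,3],"angular":[0,0,0],"jaw":0},{"translation":[0,0,3.4],"angular":[0,0,0],"jaw":0},{"translation":[0,0,3.8],"angular":[0,0,0],"jaw":0},{"translation":[0,0,4.2],"angular":[0,0,0],"jaw":0},{"translation":[0,0,4.2],"angular":[0,0,0],"jaw":0}]'; python3 -c "
from h import *
st()"
```

```text
t: 20.4
ee_pos: [581.2, 53.4, 65.7]
orientation: [1.932, 2.088, 0.284]
ft_force: [-8.0, 1.1, 15.6]
width: 0.3
grasp_force: 9.0
t 20.4 tcp in bezel [ 0.24  0.18 -4.37] psi 0.212 F bez [-2.3  0.  17.4] M [-0.06  0.64 -0.  ] w 0.3 g 9.0 q [ 0.12  0.43  2.05 -0.27  0.33  0.29]
```

```bash
python3 -m creep '[{"translation":[0,0,0.3],"angular":[0,0,0],"jaw":0},{"translation":[0,0,0.6],"angular":[0,0,0],"jaw":0},{"translation":[0,0,0.9],"angular":[0,0,0],"jaw":0},{"translation":[0,0,0.9],"angular":[0,0,0],"jaw":0},{"translation":[0,0,0.9],"angular":[0,0,0],"jaw":0},{"translation":[0,0,0.9],"angular":[0,0,0],"jaw":0},{"translation":[0,0,0.9],"angular":[0,0,0],"jaw":0},{"translation":[0,0,0.9],"angular":[0,0,0],"jaw":0}]'; python3 -c "
from h import *
st()"
```

```text
t: 21.4
ee_pos: [581.4, 53.4, 65.5]
orientation: [1.932, 2.088, 0.284]
ft_force: [-13.3, 1.5, 25.0]
width: 0.7
grasp_force: 14.3
t 21.4 tcp in bezel [ 0.34  0.17 -4.65] psi 0.212 F bez [-4.1 -0.3 28.1] M [-0.15  0.94  0.04] w 0.7 g 14.3 q [ 0.12  0.43  2.05 -0.27  0.33  0.29]
```

```bash
python3 -m creep '[{"translation":[0,0,-20],"angular":[0,0,0],"jaw":0},{"translation":[0,0,-60],"angular":[0,0,0],"jaw":0},{"translation":[0,0,-100],"angular":[0,0,0],"jaw":0},{"translation":[0,-40,-120],"angular":[0,0,0],"jaw":0},{"translation":[0,-80,-120],"angular":[0,0,0],"jaw":0},{"translation":[0,-100,-120],"angular":[0,0,0],"jaw":0},{"translation":[0,-100,-120],"angular":[0,0,0],"jaw":0},{"translation":[0,-100,-120],"angular":[0,0,0],"jaw":0}]'
python3 - <<'E'
from h import *
st();ims=[]
for n in("top","scene"):
    im=ctrl.get_image(n)[:,:,::-1]; c=proj(n,O)[0].astype(int)
    k=im[c[1]-22:c[1]+22,c[0]-22:c[0]+22]; ims.append(cv2.resize(k,(400,400),interpolation=cv2.INTER_CUBIC))
    print(n,((proj(n,[O+RB.apply([0,0,32]),O+RB.apply([0,0,58])])-c+22)*400/44).round().tolist())
cv2.imwrite("pics/end.png",np.hstack(ims))
E
```

```text
t: 22.4
ee_pos: [448.9, 50.6, 144.4]
orientation: [1.932, 2.088, 0.285]
ft_force: [0.5, 0.2, 0.2]
width: 0.4
grasp_force: 0.0
t 22.4 tcp in bezel [-95.73 -20.36 114.31] psi 0.212 F bez [ 0.5  0.3 -0. ] M [-0.04  0.26 -0.01] w 0.4 g 0.0 q [ 0.16  0.1   2.27 -0.23  0.45  0.28]
top [[194.0, 222.0], [184.0, 239.0]]
scene [[199.0, 120.0], [194.0, 52.0]]
```

View pics/end.png

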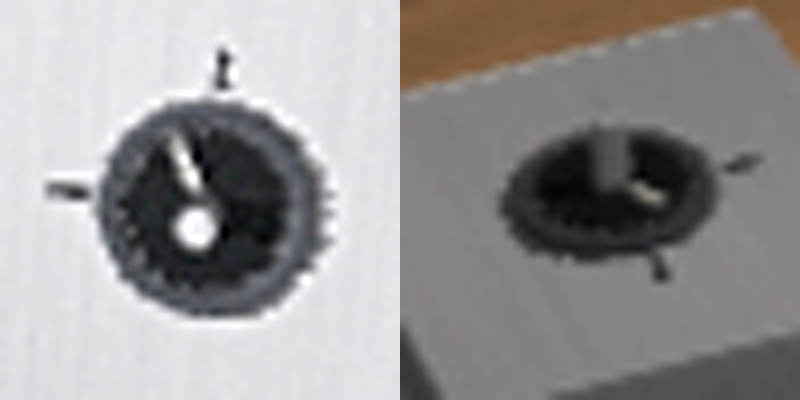

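```bash
python3 -c "
from workcell import ctrl
print(ctrl.close_job())"
```

```text
the job is handed in; nothing more can be done
None
```

The job is handed in at about 22.5 s of the 48 s: the dial was drawn out to its stop, turned about 62° clockwise to its notch and pushed fully home, with the arm clear, no result returned, and the peak wrist force 118 N of the 120 N limit from one early misjudged descent beside the dial.

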